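# Tip the heat block out of the dry bath and set it on the cooling mat

## Robot

A 6-joint arm with a two-finger parallel gripper is mounted at the origin on a cart in front of the work surface, level with it; the furniture and walls round the work are solid. World frame = base frame: x ahead of the robot, y to its left, z up, the work surface at z = 0. Lengths are in mm, angles in rad, forces in N, time in s.
With the tool pointing down it reaches from about 325 to 750 mm from the base axis. Payload 7.6 kg.
Tool frame: the origin (TCP) lies midway between the tips of the shut fingers; the grasp point (between the pads) lies 19 mm behind it; z points along the fingers, y is the line along which they close (so a half turn about z gives the same grasp; the last joint's range is limited). The gripper opens to 85 mm and grips with 20 to 120 N. Pads are 22 mm wide; open, the fingers measure 114 mm over their backs; the gripper's body (76 mm by 85 mm) begins 54 mm behind the grasp point. The pads swing forward as they close: fully open they stand 13 mm farther back than shut.
Start: joints at [-1.375, 0.052, 1.401, -0, 1.689, -0.07], TCP at [137.932, -506.577, 231.323] pointing down, gripper open.
Joint ranges: [-2.9, 2.9], [-0.91, 2.17], [0.12, 2.37], [-1.06, 4.2], [0.26, 2.73], [-2.93, 2.93]. Speed limits (rad/s): [2.57, 2.57, 3.01, 3.14, 3.14, 3.14].

## Interface

Orientations are given as a unit quaternion [w, x, y, z].
In Python, from station import * gives the robot as it stands.
- The arm moves only by the tool jog_arm, never from a script. Its argument "plan" is text: rows parted by semicolons, each of 5 numbers parted by spaces: the shift along the tool's x, y, z in m, then the turn about the tool's z in degrees, then the closure, from -1 (fully open) to 1 (shut), so that 0 is half open. In form: x y z twist hand; .... A call has 1 to 20 rows; each row shifts and turns the commanded pose from where the row before left it, along the tool's axes as they then stand; what a row does not reach is not made up. A row lasts 1/10 s, in which the tool goes at most 50 mm and 8.59 degrees, less where a joint would pass 70% of its speed; a pose out of reach is approached as far as the arm can. A call is refused whole if a number of a shift passes 0.05 or a number of a turn 8.59, either way. A call with a gripper value outside its range is refused whole. The fingers move at their own pace and stop on an object; "grip_force" is the grip in N (left out, the last holds). Time passes only in rows, so rows that do not move let the fingers close. It gives the time, the measured TCP pose, the force, the opening and the grip force at its end, in the units of the state.
- state(): the state, without advancing time (a new reading comes with each control period).
- get_image(name): name is "scene" or "top" or "wrist"; returns a dict with "img" (480x640x3 uint8, red, green, blue), "K" (3x3 intrinsics, pixels), "distortion" ([k1, k2, p1, p2, k3] as OpenCV has them; the pictures are not rectified), "T" (4x4, takes a point from camera to world coordinates); the wrist camera has in their place "mount" (4x4, takes a point from camera to tool coordinates, whose origin is the TCP and whose axes are the flange's). Camera axes: x right, y up, looking along -z (the intrinsics and any distortion apply to the point x, -y, -z); pixel columns grow to the right and rows downward; lengths in mm; the calibration is good to about 2 mm. A picture is of the moment at which its call begins: read the wrist's pose just before it. There is no depth.
- finish_job(): hands the job in; it is judged then, once.
The state is a dict: "t": time; "q": joint angles; "qvel": joint speeds; "joint_efforts": joint torques, N m; "eef_pos": TCP position; "eef_rot": TCP orientation; "ft_force": force on the tool from outside, world axes, zero at the start; "ft_torque": the same for the moment, N m; "gripper_width": finger opening in mm; "grip_force": force on a finger pad.
Only numpy, scipy, OpenCV 4.12 (cv2) and the standard library are available. Lean on these libraries where they do the work, as an engineer would, in place of code of your own. Each camera call takes 0.05 s, during which the arm holds its last target. There are 200 camera calls.

## Task

The heat block sits flush in the pocket of the white dry bath, with no room for fingers round it. Press its orange-marked end down until the block is tipped as far as it goes and stays tipped, then take it by the raised end, lift it out and set it down gently (lowered, not dropped) flat in the middle of the blue mat, wells up. Leave the timer and the tape roll where they are.

Things in the scene. Friction and masses are not known exactly. Their poses are not given: they have to be found in the camera images.
- bath: white dry-bath unit, fixed, a box 188 (x) x 112 (y) x 62 mm (z); origin: centre of its underside, z up. In its top is a centred pocket 124 x 64 mm, long side along x; the flat rim round it at z = 62 mm is 32 mm wide at the ends, 24 mm along the sides. An orange bar lies on the rim at the press end, -x, above a small display on the end face.
- block: bright aluminium heat block 120 (x) x 60 (y) x 20 mm (z), 0.18 to 0.35 kg, dark wells on top (flat decoration, no holes); origin: centre of its underside, z up through the top. It starts level in the pocket, axes parallel to the bath's, 2 mm clear all round, top 1 mm below the rim. A ribbed orange pad, centre 44 mm from the block's centre, marks the end to press, -x.
- cradle (a joint): tilt (rad) of the hinged pocket floor, and the block on it, about the cross axis (y) 51 mm above the bath's underside: 0 level, grows as the orange end goes down, stop at 0.36. The stiff hinge (0.12 N m) takes 3 to 5 N on the orange end and stays where left. At the stop the +x end's long sides, 60 mm apart, stand 15 mm above the rim at 46 mm from the centre.
- mat: blue cooling mat 160 x 160 x 4 mm with a thin white border line, fixed to the worktop; origin: centre of its underside, top at 4 mm.
- timer: small white lab timer 52 x 66 x 20 mm, loose, lying on the worktop; origin: centre of its underside. To be left alone.
- tape_roll: yellow tape roll, 60 mm across, 19 mm high, loose, lying flat on the worktop; origin: centre of its underside. To be left alone.
Not all that is in view belongs to the job. What is meant by the block is not brown, and is the larger of those in its own colour.

How it is judged (in metres and radians):
On the way, in this order (a step that is already met when the one before it is completed fails the run):
1. the block is tipped in its pocket by pressing the orange end down (value of joint cradle above 0.28 rad and angle between block's own z axis and vertical above 0.25 rad and horizontal distance between block and bath below 0.02 m and z of block in the frame of bath below 0.05 m), for 0.2 s.
2. the block is lifted clear of the bath by the fingers (z of block in the frame of bath above 0.09 m and contact force between the fingers and block above 1 N), for 0.1 s.
3. the block is lowered until it touches the mat while still held (contact force between block and mat above 0.2 N and contact force between the fingers and block above 1 N and z of block in the frame of mat below 0.035 m).
At the end, for the whole second after the job is handed in: The block lies still and flat on the mat, wells up (within 0.06 rad), its centre within 35 mm of the mat's centre, and is let go (horizontal distance between block and mat below 0.035 m and angle between block's own z axis and vertical below 0.06 rad and z of block in the frame of mat below 0.008 m and linear speed of block below 0.02 m/s); the robot touches nothing.
It fails at once if the timer is shifted by more than 30 mm (distance of timer from where it was at the start of the episode above 0.03 m).
It fails at once if the tape roll is shifted by more than 30 mm (distance of tape_roll from where it was at the start of the episode above 0.03 m).
It also fails if it takes over 50 s, if anything falls off the work surface, if the arm or the gripper's body presses on something with over 40 N, if the wrist force passes 120 N, or if a joint passes its speed limit or range.

## Working session

There is one attempt and no reset: what is moved stays moved. The work goes in short steps, Python scripts to look and compute and a tool call to move; the robot and the scene stay as the last step left them, time stands still between calls to the robot, and variables do not carry over. Pictures are saved under pics/ and viewed, at most 10 in all, crops included, and the job is handed in when it is done.

Besides the shell and the picture viewer there is one more tool, called by a JSON object that holds its "fn" and its "kwargs", one argument or row to a line. jog_arm: Moves the arm, as the interface text tells. Its arguments: {"type":"object","properties":{"plan":{"type":"string"},"grip_force":{"type":"number"}},"required":["plan"]}

```bash
mkdir -p pics
cat > h.py <<'E'
from station import *
import numpy as np, cv2
def snap(n,f):
    d=get_image(n); cv2.imwrite('pics/'+f,d['img'][:,:,::-1]); np.savez('pics/'+f[:-4],**{k:np.array(v) for k,v in d.items()}); return d
def ray(d,uv,T=None):
    T=np.array(d['T'] if T is None else T)
    p=cv2.undistortPoints(np.array([[uv]],float),np.array(d['K'],float),np.array(d['distortion'],float))[0,0]
    return T[:3,3],T[:3,:3]@np.array([p[0],-p[1],-1.])
def onz(d,uv,z,T=None):
    o,r=ray(d,uv,T); return o+r*(z-o[2])/r[2]
def tri(a,b):
    A=np.zeros((3,3));y=np.zeros(3)
    for o,r in(a,b):
        r=r/np.linalg.norm(r);P=np.eye(3)-np.outer(r,r);A+=P;y+=P@o
    return np.linalg.solve(A,y)
E
python3 - <<'E'
from h import *
s=state();print(s)
for n in('scene','top'):
    d=snap(n,n+'0.png');print(n,np.round(d['T'],2).tolist(),d['K'],d['distortion'])
E
```

```text
{'t': 0.0, 'q': array([-1.37529215e+00,  5.28470411e-02,  1.40173303e+00,  3.85955969e-06,
        1.68858905e+00, -7.02934957e-02]), 'qvel': array([ 6.92944029e-04, -2.04378768e-04, -1.89133986e-03,  9.76124794e-04,
       -8.92723369e-05, -1.02710700e-03]), 'joint_efforts': array([ 1.29004726e-03, -3.81672335e+01, -3.60183835e+01, -6.92662388e-05,
        6.22274412e-03, -1.39040378e-05]), 'eef_pos': array([ 137.87461618, -506.26190901,  230.46285505]), 'eef_rot': array([-7.86809256e-04,  9.91181602e-01,  1.32508150e-01, -4.74025688e-05]), 'ft_force': array([ 0.60234447, -0.44932418, -0.84345487]), 'ft_torque': array([-0.03515966,  0.02869566, -0.06034801]), 'grip_force': 0.0, 'gripper_width': 85.15024596355804}
scene [[-0.54, 0.46, -0.7, -423.15], [-0.84, -0.29, 0.45, 693.31], [0.0, 0.84, 0.55, 839.85], [0.0, 0.0, 0.0, 1.0]] [[610.05143103   0.         320.88807503]
 [  0.         610.05143103 241.75008774]
 [  0.           0.           1.        ]] [-0.2086269  0.         0.         0.         0.       ]
top [[-0.0, 0.99, -0.12, 422.06], [-1.0, -0.0, -0.0, 83.82], [-0.01, 0.12, 0.99, 1098.55], [0.0, 0.0, 0.0, 1.0]] [[465.37386603   0.         328.48447875]
 [  0.         465.37386603 242.74590865]
 [  0.           0.           1.        ]] [-0.0464901  0.         0.         0.         0.       ]
```

View pics/top0.png

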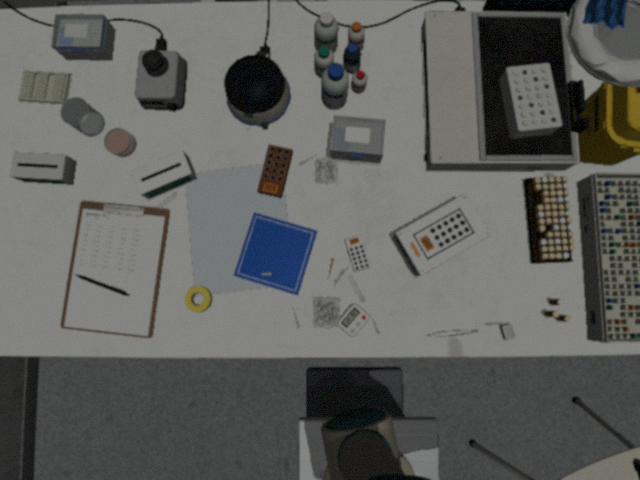

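View pics/scene0.png

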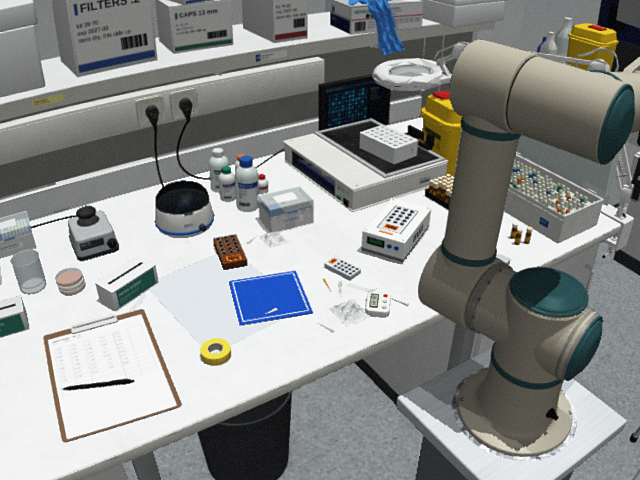

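Top view: bath is centred near (440,235) with its orange end at (403,252) and pointing lower-left. The mat is at (276,253) with a small object on it at (267,273), the timer at (352,319) and the tape at (198,298). The small decoy block is at (357,254).

Run:
```python
from h import *
D={n:dict(np.load(f'pics/{n}0.npz')) for n in('top','scene')}
roi={'top':(385,190,110,85),'scene':(355,195,85,70)}
C={}
for n in D:
    im=D[n]['img'];h=cv2.cvtColor(im,cv2.COLOR_RGB2HSV);x,y,w,hh=roi[n]
    m=cv2.inRange(h,(4,110,80),(20,255,255))[y:y+hh,x:x+w]
    k,l,st,c=cv2.connectedComponentsWithStats(m)
    C[n]=[(c[i]+[x,y]) for i in range(1,k) if st[i,4]>8]
    print(n,[(np.round(c[i]+[x,y],1).tolist(),st[i,4]) for i in range(1,k)])
    m=cv2.inRange(h,(100,150,60),(125,255,255)) 
    cs=max(cv2.findContours(m,0,2)[0],key=cv2.contourArea) if n=='scene' else max([c for c in cv2.findContours(m,0,2)[0] if cv2.boundingRect(c)[1]>190],key=cv2.contourArea)
    q=cv2.approxPolyDP(cv2.convexHull(cs),8,True)[:,0]
    P=np.array([onz(D[n],p,4) for p in q]); print('mat',q.tolist(),np.round(P[:,:2]).tolist(),np.round(P.mean(0)))
    cv2.imwrite(f'pics/{n}c.png',cv2.resize(im[y:y+hh,x:x+w,::-1],None,fx=4,fy=4,interpolation=2))
a=cv2.imread('pics/topc.png');b=cv2.imread('pics/scenec.png')
top=D['top']['img'][200:345,225:385,::-1];t=cv2.resize(top,(400,240))
o=np.zeros((600,800,3),np.uint8);o[:340,:440]=a;o[:280,440:780]=b;o[345:585,:400]=t
cv2.imwrite('pics/c.png',o)
d=snap('wrist','w0.png');print(np.round(d['mount'],3).tolist(),d['K'],d['distortion'])
```

```text
top [([426.5, 242.6], np.int32(96)), ([414.8, 249.2], np.int32(34))]
mat [[257, 219], [309, 234], [294, 287], [240, 271]] [[615.0, 260.0], [578.0, 135.0], [453.0, 170.0], [491.0, 298.0]] [534. 216.   4.]
scene [([390.8, 226.8], np.int32(45)), ([386.0, 232.2], np.int32(20))]
mat [[292, 274], [306, 309], [243, 318], [235, 282]] [[575.0, 131.0], [449.0, 170.0], [494.0, 299.0], [617.0, 257.0]] [534. 214.   4.]
[[-0.001, 0.957, 0.292, 73.96], [1.0, 0.001, 0.0, -0.624], [0.0, 0.292, -0.957, -142.486], [0.0, 0.0, 0.0, 1.0]] [[333.78985805   0.         321.54281612]
 [  0.         333.78985805 245.80241715]
 [  0.           0.           1.        ]] [-0.0179697  0.         0.         0.         0.       ]
```

View pics/c.png

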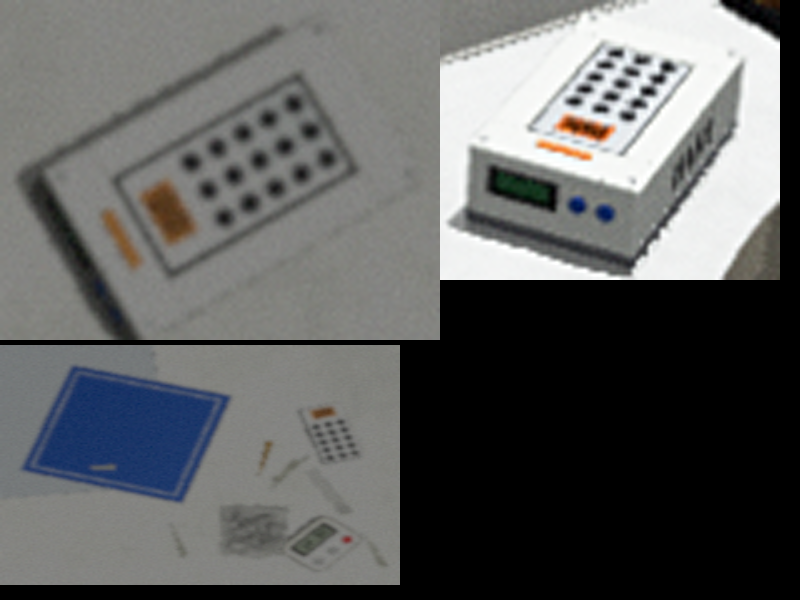

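The crop shows the block's pocket corners clearly in both views. The thing on the mat looks like a flat sliver, to be checked from near.

Run:
```python
from h import *
D={n:dict(np.load(f'pics/{n}0.npz')) for n in('top','scene')}
t=np.array([(115,180),(172,275),(300,75),(357,172)])/4+[385,190]-.375
s=np.array([(88,130),(182,155),(160,42),(252,65)])/4+[355,195]-.375
P=np.array([tri(ray(D['top'],a),ray(D['scene'],b)) for a,b in zip(t,s)])
Q=np.array([onz(D['top'],a,62) for a in t])
print(P.round(1));print(Q.round(1))
for X in(P,Q):
    ax=(X[2:].mean(0)-X[:2].mean(0));print(X.mean(0).round(1),np.linalg.norm(ax),np.degrees(np.arctan2(ax[1],ax[0])),np.linalg.norm(X[1]-X[0]),np.linalg.norm(X[3]-X[2]))
for a,b in [((426.5,242.6),(390.8,226.8)),((414.8,249.2),(386,232.2))]:
    print(tri(ray(D['top'],a),ray(D['scene'],b)).round(1))
w=dict(np.load('pics/w0.npz'))
```

```text
[[ 567.6 -103.7   58.6]
 [ 513.7 -134.1   59.2]
 [ 628.4 -209.7   59.1]
 [ 572.1 -239.7   60.4]]
[[ 567.8 -102.1   62. ]
 [ 514.  -132.7   62. ]
 [ 627.6 -209.    62. ]
 [ 571.9 -239.3   62. ]]
[ 570.5 -171.8   59.3] 121.43418798119015 -60.62271108407503 61.89557586146591 63.79917213061007
[ 570.3 -170.8   62. ] 121.85707349973262 -61.12262302691494 61.86109194491993 63.390030489184625
[ 549.1 -132.8   59.6]
[ 534.  -105.9   61.1]
```

{"fn": "jog_arm", "kwargs": {
  "plan": "0.0353 -0.018 0 0 1;0.0353 -0.018 0 0 1;0.0353 -0.018 0 0 1;0.0353 -0.018 0 0 1;0.0353 -0.018 0 0 1;0.0353 -0.018 0 0 1;0.0353 -0.018 0 0 1;0.0353 -0.018 0 0 1;0.0353 -0.018 0 0 1;0.0353 -0.018 0 0 1;0.0353 -0.018 0 0 1;0.0353 -0.018 0 0 1;0.0353 -0.018 0 0 1;0.0353 -0.018 0 0 1"
}}

```text
t: 1.55
eef_pos: [549.5, -132.2, 231.0]
eef_rot: [-0.0, 0.991, 0.133, -0.0]
ft_force: [0.1, -0.5, 0.2]
gripper_width: 0.1
grip_force: 0.0
```

{"fn": "jog_arm", "kwargs": {
  "plan": "0 0 0 -8.5 1;0 0 0 -8.5 1;0 0 0 -8.5 1;0 0 0 -8.5 1;0 0 0 -8.5 1;0 0 0 -8.5 1;0 0 0 -8.5 1;0 0 0 -8.5 1;0 0 0 -8.5 1;0 0 0 -8.5 1;0 0 0 -8.5 1;0 0 0 -8.5 1;0 0 0 -2 1;0 0 0 0 1;0 0 0 0 1"
}}

```text
t: 3.05
eef_pos: [548.5, -133.6, 231.0]
eef_rot: [-0.0, 0.506, 0.862, -0.0]
ft_force: [-0.9, -0.3, 0.6]
gripper_width: -0.3
grip_force: 0.0
```

```bash
cat >> h.py <<'E'
from scipy.spatial.transform import Rotation as Ro
def TT():
    s=state();w,x,y,z=s['eef_rot'];T=np.eye(4);T[:3,:3]=Ro.from_quat([x,y,z,w]).as_matrix();T[:3,3]=s['eef_pos'];return s,T
def go(p,yaw):
    s,T=TT();d=T[:3,:3].T@(np.array(p)-T[:3,3]);a=np.degrees(np.arctan2(T[1,0],T[0,0]))
    print('t',s['t'],'pos',s['eef_pos'].round(1),'yaw',a.round(1),'tool shift',d.round(1),'twist',round(-((yaw-a+180)%360-180),1),'F',s['ft_force'].round(1),'w',round(s['gripper_width'],1))
def wsnap(f):
    s,T=TT();d=snap('wrist',f);W=T@np.array(d['mount']);np.save('pics/'+f[:-4]+'_T',W);return d,W
E
python3 - <<'E'
from h import *
go((549.1,-132.8,80),119)
d,W=wsnap('w1.png');d=dict(d);d['T']=W
h=cv2.cvtColor(d['img'],cv2.COLOR_RGB2HSV);m=cv2.inRange(h,(4,110,60),(20,255,255))
k,l,st,c=cv2.connectedComponentsWithStats(m)
for i in range(1,k):
    if st[i,4]>60: print(c[i].round(1),st[i,2:5],onz(d,c[i],61.5).round(1))
E
```

```text
t 3.05 pos [ 548.5 -133.6  231. ] yaw 119.2 tool shift [  0.3   1.  151. ] twist 0.2 F [-0.9 -0.3  0.6] w -0.3
[413.5  78.8] [ 18  27 329] [553.9  16.9  61.5]
[323.7 191.5] [ 38   9 302] [ 534.  -104.    61.5]
[323.1 223.6] [ 36  20 699] [ 548.3 -131.    61.5]
[ 15.2 455.9] [ 33  14 204] [ 357.8 -575.7   61.5]
```

View pics/w1.png

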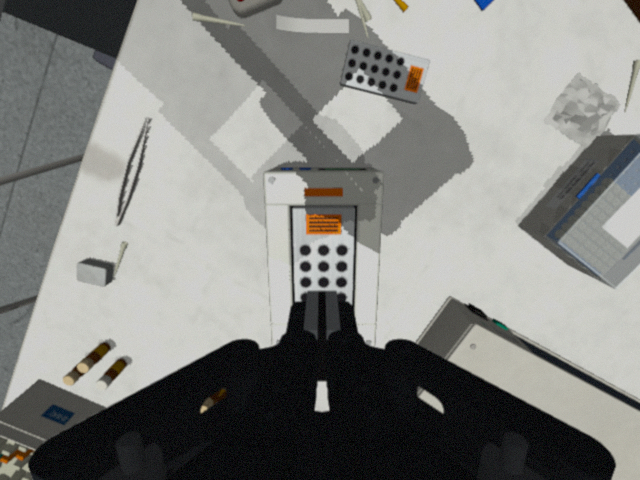

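The bath is squared up with the tool. The pad at pixel (323,224) maps to (548,-131), about 1 mm from the top/scene value. Next is the descent.

{"fn": "jog_arm", "kwargs": {
  "plan": "0.001 0 0.04 0 1;0 0 0.04 0 1;0 0 0.04 0 1;0 0 0.03 0 1;0 0 0.008 0 1;0 0 0 0 1;0 0 0.004 0 1;0 0 0.004 0 1;0 0 0 0 1"
}}

```text
t: 4.0
eef_pos: [548.5, -132.9, 66.0]
eef_rot: [0.001, 0.506, 0.863, 0.0]
ft_force: [-0.4, 0.7, 0.2]
gripper_width: -0.2
grip_force: 0.0
```

{"fn": "jog_arm", "kwargs": {
  "plan": "0 0 0.003 0 1;0 0 0.003 0 1;0 0 0.003 0 1;0 0 0.003 0 1;0 0 0.002 0 1;0 0 0 0 1"
}}

```text
t: 4.6
eef_pos: [548.0, -132.3, 50.8]
eef_rot: [-0.0, 0.506, 0.863, 0.0]
ft_force: [-0.1, 1.4, 1.3]
gripper_width: -0.3
grip_force: 1.0
```

{"fn": "jog_arm", "kwargs": {
  "plan": "0 0 0.002 0 1;0 0 0.002 0 1;0 0 0.001 0 1"
}}

```text
t: 4.9
eef_pos: [548.3, -132.6, 47.4]
eef_rot: [0.0, 0.506, 0.863, 0.0]
ft_force: [-7.8, 6.3, 14.8]
gripper_width: 0.2
grip_force: 8.7
```

{"fn": "jog_arm", "kwargs": {
  "plan": "0 0 0.001 0 1;0 0 0.001 0 1"
}}

```text
t: 5.1
eef_pos: [548.5, -132.7, 47.1]
eef_rot: [0.0, 0.506, 0.863, 0.0]
ft_force: [-12.3, 7.8, 25.0]
gripper_width: 0.2
grip_force: 14.5
```

{"fn": "jog_arm", "kwargs": {
  "plan": "0 0 0.001 0 1;0 0 0 0 1"
}}

```text
t: 5.3
eef_pos: [548.6, -132.7, 47.1]
eef_rot: [0.001, 0.506, 0.863, 0.0]
ft_force: [-14.6, 8.8, 27.0]
gripper_width: 0.1
grip_force: 15.1
```

{"fn": "jog_arm", "kwargs": {
  "plan": "0 0 -0.01 0 1;0 0 -0.03 0 1;0 0 -0.04 0 1;0 0 -0.04 0 1;-0.045 0 0 0 -1;-0.045 0 0 0 -1;-0.045 0 0 0 -1;0 0 0 0 -1;0 0 0 0 -1"
}}

```text
t: 6.2
eef_pos: [613.7, -251.7, 161.5]
eef_rot: [-0.001, 0.507, 0.862, -0.0]
ft_force: [-0.0, 0.0, 0.0]
gripper_width: 72.5
grip_force: 0.0
```

Run:
```python
from h import *
go((592.7,-211.4,90),119)
d,W=wsnap('w2.png')
h=cv2.cvtColor(d['img'],cv2.COLOR_RGB2HSV);d=dict(d);d['T']=W
m=cv2.inRange(h,(4,110,60),(20,255,255))
k,l,st,c=cv2.connectedComponentsWithStats(m)
for i in range(1,k):
    if st[i,4]>100: print(c[i].round(1),st[i,2:5],onz(d,c[i],61.5).round(1))
```

```text
t 6.2 pos [ 613.7 -251.7  161.5] yaw 119.1 tool shift [45.4  1.4 71.6] twist 0.1 F [-0.  0.  0.] w 72.5
[325.1  51.2] [  49   27 1171] [ 550.6 -134.4   61.5]
```

View pics/w2.png

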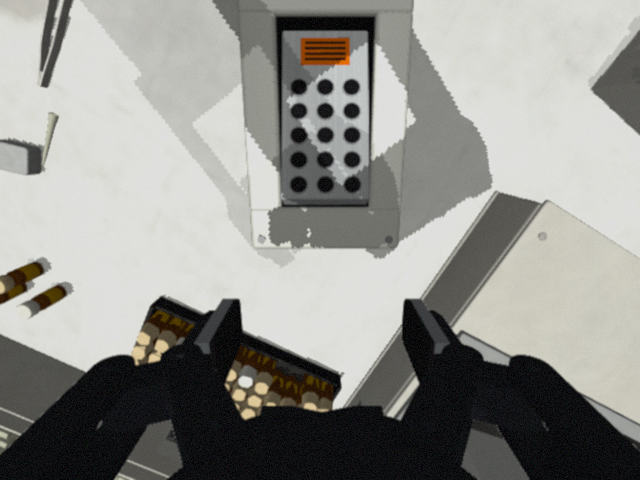

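The block is tipped. Its raised end edge lies near row 203, columns 283–370, and the fingers are nearly centred at 322. I'll take a second view for height.

{"fn": "jog_arm", "kwargs": {
  "plan": "0.02 0.0015 0.01 0 -1;0.01 0 0.01 0 -1;0 0 0 0 -1;0 0 0 0 -1"
}}

```text
t: 6.65
eef_pos: [600.8, -223.1, 144.4]
eef_rot: [0.001, 0.505, 0.863, -0.0]
ft_force: [0.5, -0.6, 0.1]
gripper_width: 85.3
grip_force: 0.0
```

Run:
```python
from h import *
wsnap('w3.png');R={}
for f in('w2','w3'):
    d=dict(np.load(f'pics/{f}.npz'));d['T']=np.load(f'pics/{f}_T.npy')
    g=cv2.GaussianBlur(cv2.cvtColor(d['img'],cv2.COLOR_RGB2GRAY),(3,3),0)
    cs=cv2.findContours(cv2.inRange(g,0,70),1,2)[0];o=[]
    for c in cs:
        a=cv2.contourArea(c);x,y,w,h=cv2.boundingRect(c)
        if 80<a<900 and .7<w/h<1.4 and a/(w*h)>.65 and 270<x<380 and 20<y<330: o.append([x+w/2-.5,y+h/2-.5])
    o=np.array(sorted(o,key=lambda p:p[1]));R[f]=(d,o);print(f,len(o))
    if len(o)==15:
        R[f]=(d,np.array([sorted(o[i:i+3].tolist()) for i in range(0,15,3)]))
a,b=R['w2'],R['w3']
if a[1].shape==b[1].shape==(5,3,2):
    P=np.array([[tri(ray(a[0],a[1][i,j]),ray(b[0],b[1][i,j])) for j in range(3)] for i in range(5)])
    M=P.mean(1);print(M.round(1));v=M[-1]-M[0];print('yaw',np.degrees(np.arctan2(v[1],v[0])),'tilt',np.arcsin(v[2]/np.linalg.norm(v)))
    m=P.mean((0,1));u=np.array([.485,-.875]);print(m.round(1),'along from bath ctr',(M[:,:2]-[570.4,-171.2])@u,'lat',(M[:,:2]-[570.4,-171.2])@np.array([.875,.485]))
go((592.7,-211.4,64),119)
```

```text
w2 15
w3 14
t 6.7 pos [ 601.  -223.6  144.7] yaw 119.3 tool shift [14.8 -1.4 80.6] twist 0.3 F [ 0.4 -0.9 -0.7] w 85.5
```

Run:
```python
from h import *
R={}
for f in('w2','w3'):
    d=dict(np.load(f'pics/{f}.npz'));d['T']=np.load(f'pics/{f}_T.npy')
    g=cv2.GaussianBlur(cv2.cvtColor(d['img'],cv2.COLOR_RGB2GRAY),(3,3),0)
    cs=cv2.findContours(cv2.inRange(g,0,60),1,2)[0];o=[]
    for c in cs:
        a=cv2.contourArea(c);x,y,w,h=cv2.boundingRect(c)
        if 80<a<1500 and .6<w/h<1.6 and 260<x<390 and 10<y<400: o.append([x+w/2-.5,y+h/2-.5])
    R[f]=(d,np.array(o));print(f,len(o), np.round(sorted(o,key=lambda p:p[1])).tolist())
(a,A),(b,B)=R.values();P=[]
# pair each w2 well with the w3 well nearest its prediction on the tipped top plane
for p in A:
    q0=None;best=[]
    for q in B:
        X=tri(ray(a,p),ray(b,q));o,r=ray(a,p);o2,r2=ray(b,q)
        gap=abs(np.dot(np.cross(r,r2)/np.linalg.norm(np.cross(r,r2)),o2-o))
        if 40<X[2]<95: best.append((gap,abs(X[2]-68),X))
    best.sort(key=lambda e:e[1]); 
    if best and best[0][0]<4:P.append(best[0][2])
P=np.array(P);u=np.array([.485,-.875]);q=P[:,:2]-[570.4,-171.2]
for s,l,z in sorted(zip(q@u,q@[.875,.485],P[:,2])): print(round(s,1),round(l,1),round(z,1))
```

```text
w2 15 [[298.0, 86.0], [352.0, 86.0], [324.0, 86.0], [352.0, 110.0], [325.0, 110.0], [298.0, 110.0], [352.0, 134.0], [325.0, 134.0], [298.0, 135.0], [352.0, 160.0], [298.0, 160.0], [324.0, 160.0], [325.0, 184.0], [298.0, 184.0], [352.0, 184.0]]
w3 15 [[348.0, 134.0], [321.0, 134.0], [294.0, 134.0], [348.0, 158.0], [294.0, 158.0], [320.0, 159.0], [321.0, 184.0], [294.0, 184.0], [349.0, 184.0], [294.0, 210.0], [348.0, 210.0], [321.0, 210.0], [348.0, 236.0], [321.0, 236.0], [293.0, 236.0]]
-21.7 18.5 55.2
-21.6 0.4 55.4
-21.4 -17.4 58.5
-5.9 18.5 60.0
-5.8 -17.7 60.5
-5.6 0.4 62.9
10.0 0.6 67.6
10.0 18.5 69.5
10.3 -17.4 65.7
26.1 18.6 72.3
26.3 -17.5 70.6
26.6 0.5 70.3
42.2 18.7 77.6
```

Wells triangulate to z≈77 at 42 mm from the bath centre, with tilt ≈0.33 and lateral +0.5 mm, which agrees with the text. Next is descending and gripping.

{"fn": "jog_arm", "kwargs": {
  "plan": "0.014 -0.001 0.02 0 -1;0 0 0.03 0 -1;0 0 0.02 0 -1;0 0 0.01 0 -1;0 0 0.007 0 -1;0 0 0 0 -1"
}}

```text
t: 7.3
eef_pos: [593.1, -212.2, 56.4]
eef_rot: [0.0, 0.506, 0.863, -0.0]
ft_force: [0.7, -0.6, 0.4]
gripper_width: 85.7
grip_force: 0.0
```

{"fn": "jog_arm", "kwargs": {
  "plan": "0 0 0 0 0;0 0 0 0 0.5;0 0 0 0 1;0 0 0 0 1;0 0 0 0 1;0 0 0 0 1",
  "grip_force": 100
}}

```text
t: 7.9
eef_pos: [593.7, -212.3, 58.0]
eef_rot: [0.001, 0.506, 0.863, 0.0]
ft_force: [0.0, -0.7, 5.7]
gripper_width: 57.5
grip_force: 106.6
```

{"fn": "jog_arm", "kwargs": {
  "plan": "0 0 -0.005 0 1;0 0 -0.01 0 1;0 0 -0.015 0 1;0 0 -0.02 0 1;0 0 -0.02 0 1;0 0 -0.02 0 1;0 0 -0.02 0 1;0 0 -0.02 0 1;0 0 0 0 1",
  "grip_force": 110
}}

```text
t: 8.8
eef_pos: [594.2, -212.5, 191.0]
eef_rot: [0.004, 0.506, 0.863, 0.0]
ft_force: [0.1, 0.4, -1.8]
gripper_width: 57.3
grip_force: 117.5
```

Run:
```python
from h import *
s=state();print(s['ft_force'],s['ft_torque'],s['gripper_width'],s['q'])
d,W=wsnap('w4.png');s=get_image('scene')
o=np.zeros((480,800,3),np.uint8);o[:,:400]=cv2.resize(d['img'],(640,480))[:,120:520,::-1];o[:,400:]=cv2.resize(s['img'][120:320,300:467],(400,480))[:,:,::-1]
cv2.imwrite('pics/c4.png',o)
```

```text
[ 0.13837073  0.36797019 -1.77522094] [-1.53784794e-01 -7.85742692e-02  2.19987294e-05] 57.29751976806811 [-4.01803888e-01  3.61145011e-01  1.12745624e+00 -1.58562811e-04
  1.64579817e+00 -9.11951197e-01]
```

View pics/c4.png

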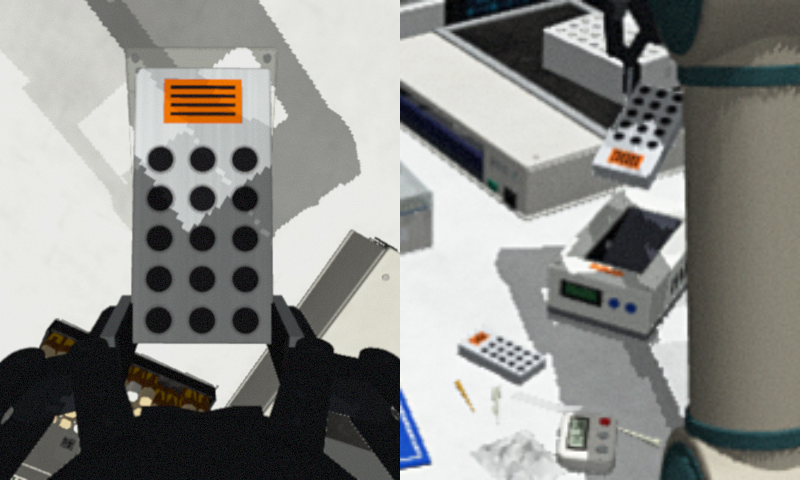

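The block is gripped and lifted clear, tilted about 20° with wells up. Next is carrying it to the mat.

{"fn": "jog_arm", "kwargs": {
  "plan": "0.0134 0.0067 0 0 1;0.0264 0.0134 0 0 1;0.0264 0.0134 0 0 1;0.0264 0.0134 0 0 1;0.0264 0.0134 0 0 1;0.0264 0.0134 0 0 1;0.0264 0.0134 0 0 1;0.0264 0.0134 0 0 1;0.0264 0.0134 0 0 1;0.0264 0.0134 0 0 1;0.0264 0.0134 0 0 1;0.0264 0.0134 0 0 1;0.0264 0.0134 0 0 1;0.0264 0.0134 0 0 1;0.0134 0.0067 0 0 1"
}}

```text
t: 10.4
eef_pos: [574.5, 205.4, 184.7]
eef_rot: [-0.001, 0.505, 0.863, -0.001]
ft_force: [0.0, -0.8, -2.5]
gripper_width: 57.3
grip_force: 117.6
```

{"fn": "jog_arm", "kwargs": {
  "plan": "0 0 0 -4 1;0 0 0 -7 1;0 0 0 -7 1;0 0 0 -7 1;0 0 0 -7 1;0 0 0 -7 1;0 0 0 -5 1;0 0 0 0 1;0 0 0 0 1"
}}

```text
t: 11.3
eef_pos: [575.7, 202.5, 185.7]
eef_rot: [-0.0, 0.147, 0.989, -0.0]
ft_force: [0.4, -0.3, -2.3]
gripper_width: 57.4
grip_force: 117.7
```

Run:
```python
from h import *
go((578.1,201.9,80),163.5)
d,W=wsnap('w5.png');d=dict(d);d['T']=W
m=cv2.inRange(cv2.cvtColor(d['img'],cv2.COLOR_RGB2HSV),(100,120,40),(125,255,255))
c=max(cv2.findContours(m,0,2)[0],key=cv2.contourArea);print(cv2.boundingRect(c))
t=dict(get_image('top'));cv2.imwrite('pics/c5.png',np.hstack([d['img'][:,120:520,::-1],cv2.resize(t['img'][190:340,205:330,::-1],(400,480))]))
```

```text
t 11.3 pos [575.7 202.5 185.7] yaw 163.1 tool shift [ -2.6   0.2 105.7] twist -0.4 F [ 0.4 -0.3 -2.3] w 57.4
(234, 88, 21, 168)
```

View pics/c5.png

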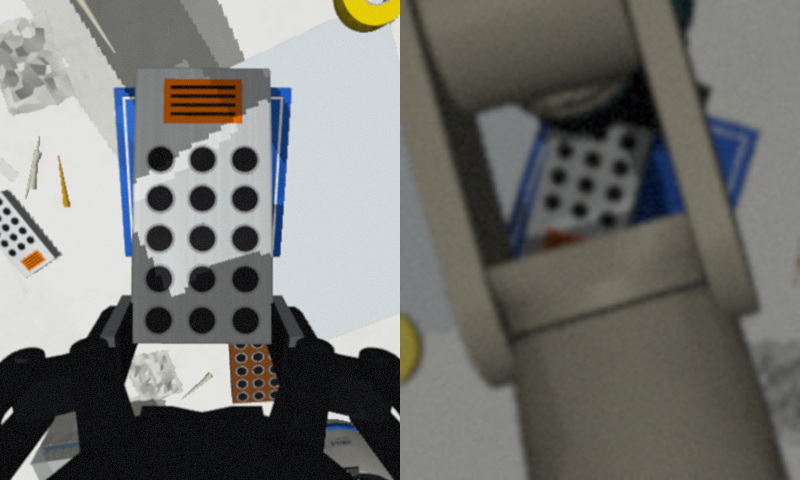

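Run:
```python
from h import *
X={}
for n,(x,y,w,h) in {'top':(256,264,20,14),'scene':(258,296,35,20)}.items():
    d=dict(np.load(f'pics/{n}0.npz'));im=d['img'][y:y+h,x:x+w]
    m=cv2.inRange(cv2.cvtColor(im,cv2.COLOR_RGB2HSV),(0,0,90),(60,140,255)) if n=='top' else cv2.inRange(im,(120,110,90),(255,255,255))
    k,l,st,c=cv2.connectedComponentsWithStats(m)
    for i in range(1,k):
        if st[i,4]<5: continue
        ys,xs=np.where(l==i);e=[(xs.min()+x,ys[xs==xs.min()].mean()+y),(xs.max()+x,ys[xs==xs.max()].mean()+y)]
        print(n,st[i],[onz(d,p,5).round(1)[:2].tolist() for p in e]);X.setdefault(n,[]).append((d,e))
x_t=np.array([np.cos(np.radians(163.5)),np.sin(np.radians(163.5))])
for (d,e) in X.get('top',[]):
    for (d2,e2) in X.get('scene',[]):
        for i in(0,1):
            for j in(0,1): print(i,j,tri(ray(d,e[i]),ray(d2,e2[j])).round(1))
    for p in e:
        q=onz(d,p,5)[:2]-[534,215.];print('rel mat along/lat',q@x_t,q@np.array([-x_t[1],x_t[0]]))
a=np.load('pics/scene0.npz')['img'][295:325,235:310,::-1];b=np.load('pics/top0.npz')['img'][255:295,240:300,::-1]
cv2.imwrite('pics/c6.png',np.hstack([cv2.resize(a,(400,160)).repeat(2,0)[:300],cv2.resize(b,(400,300),interpolation=2)]))
```

```text
scene [ 7 12 13  6 26] [[482.5, 251.7], [480.7, 223.4]]
scene [17 16 18  4 21] [[465.5, 236.8], [453.5, 202.0]]
```

View pics/c6.png

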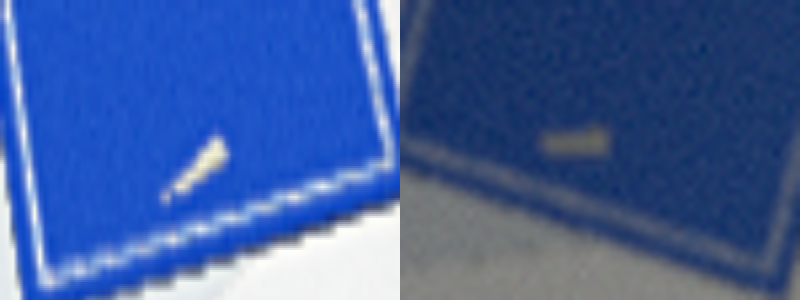

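A pipette tip lies on the mat about 53–61 mm from its centre, right under where the orange end would go. I'll offset the block 19 mm away from it, inside the 35 mm tolerance.

{"fn": "jog_arm", "kwargs": {
  "plan": "-0.013 0 0.02 0 1;0 0 0.03 0 1;0 0 0.03 0 1;0 0 0.025 0 1;0 0 0.015 0 1;0 0 0.008 0 1;0 0 0.004 0 1;0 0 0 0 1;0 0 0 0 1"
}}

```text
t: 12.3
eef_pos: [589.2, 199.1, 55.7]
eef_rot: [0.001, 0.146, 0.989, 0.0]
ft_force: [0.5, 0.3, -2.3]
gripper_width: 57.1
grip_force: 117.7
```

{"fn": "jog_arm", "kwargs": {
  "plan": "0 0 0.003 0 1;0 0 0.003 0 1;0 0 0.003 0 1;0 0 0.002 0 1;0 0 0 0 1"
}}

```text
t: 12.8
eef_pos: [588.2, 198.7, 42.7]
eef_rot: [-0.0, 0.146, 0.989, -0.0]
ft_force: [-0.1, -0.2, -3.5]
gripper_width: 57.6
grip_force: 117.7
```

{"fn": "jog_arm", "kwargs": {
  "plan": "0 0 0.002 0 1;0 0 0.002 0 1;0 0 0 0 1"
}}

```text
t: 13.1
eef_pos: [589.3, 198.7, 40.4]
eef_rot: [0.001, 0.146, 0.989, 0.0]
ft_force: [2.6, -2.1, 3.3]
gripper_width: 57.3
grip_force: 118.5
```

{"fn": "jog_arm", "kwargs": {
  "plan": "0 0 0.001 0 1;0 0 0.001 0 1;0 0 0 0 1"
}}

```text
t: 13.4
eef_pos: [589.9, 198.5, 39.1]
eef_rot: [0.002, 0.146, 0.989, 0.0]
ft_force: [3.1, -3.9, 7.6]
gripper_width: 56.9
grip_force: 118.9
```

Contact made. I'll ease the grip and lower while drawing back, so the block pivots flat.

{"fn": "jog_arm", "kwargs": {
  "plan": "0 0 0 0 1;-0.001 0 0.002 0 1;-0.001 0 0.002 0 1;-0.001 0 0.002 0 1;0 0 0 0 1",
  "grip_force": 30
}}

```text
t: 13.9
eef_pos: [592.4, 197.8, 33.1]
eef_rot: [0.001, 0.146, 0.989, 0.0]
ft_force: [1.3, -3.4, 9.9]
gripper_width: 57.3
grip_force: 118.7
```

{"fn": "jog_arm", "kwargs": {
  "plan": "-0.001 0 0.003 0 1;-0.001 0 0.003 0 1;-0.001 0 0.003 0 1;0 0 0 0 1"
}}

```text
t: 14.3
eef_pos: [595.5, 197.0, 24.1]
eef_rot: [0.001, 0.146, 0.989, 0.001]
ft_force: [2.6, -3.1, 10.2]
gripper_width: 57.4
grip_force: 117.4
```

```bash
cat > well.py <<'E'
from h import *
import sys
def wells(tag):
    d,W=wsnap(tag+'.png');d=dict(d);d['T']=W
    g=cv2.GaussianBlur(cv2.cvtColor(d['img'],cv2.COLOR_RGB2GRAY),(3,3),0);o=[]
    for c in cv2.findContours(cv2.inRange(g,0,50),1,2)[0]:
        a=cv2.contourArea(c);x,y,w,h=cv2.boundingRect(c)
        if 80<a<1500 and .6<w/h<1.6 and 240<x<390 and 40<y<400:o.append((round(x+w/2),round(y+h/2),w))
    print(sorted(o,key=lambda p:p[1]));go((0,0,0),163.5);return d,o
if __name__=='__main__': wells(sys.argv[1])
E
python3 well.py w7
```

```text
[(369, 150, 26), (277, 150, 26), (324, 152, 27), (322, 194, 25), (277, 195, 26), (368, 196, 25), (368, 238, 24), (366, 280, 27), (278, 280, 25), (322, 282, 25), (366, 320, 26), (322, 320, 26), (278, 320, 26)]
t 14.35 pos [595.4 197.1  24.2] yaw 163.2 tool shift [ 513.2 -360.6   22.4] twist -0.3 F [ 3.3 -2.8  8.8] w 57.2
```

The block is pivoting smoothly (about 10 N, rows spreading as it flattens). Continuing.

{"fn": "jog_arm", "kwargs": {
  "plan": "-0.001 0 0.003 0 1;0 0 0.003 0 1;-0.001 0 0.003 0 1;0 0 0.003 0 1;0 0 0 0 1"
}}

```text
t: 14.85
eef_pos: [597.8, 196.7, 12.0]
eef_rot: [0.002, 0.146, 0.989, 0.001]
ft_force: [5.0, -2.4, 6.3]
gripper_width: 57.4
grip_force: 115.7
```

{"fn": "jog_arm", "kwargs": {
  "plan": "0 0 0.002 0 1;0 0 0.001 0 1;0 0 0.001 0 1;0 0 0 0 1"
}}

```text
t: 15.25
eef_pos: [597.9, 196.7, 8.3]
eef_rot: [0.002, 0.146, 0.989, 0.001]
ft_force: [5.3, -1.1, 5.5]
gripper_width: 57.1
grip_force: 115.3
```

```bash
python3 well.py w8
```

```text
[(373, 146, 30), (324, 146, 29), (272, 146, 29), (372, 194, 27), (322, 194, 28), (274, 194, 29), (370, 239, 26), (322, 239, 25), (276, 239, 25), (276, 280, 27), (322, 281, 27), (368, 281, 27), (366, 320, 26), (322, 320, 26), (278, 320, 26)]
t 15.3 pos [597.9 196.7   8.2] yaw 163.2 tool shift [ 515.5 -361.2    5.3] twist -0.3 F [ 5.5 -1.3  5.5] w 57.0
```

{"fn": "jog_arm", "kwargs": {
  "plan": "0 0 0.001 0 1;0 0 0.001 0 1;0 0 0 0 1"
}}

```text
t: 15.6
eef_pos: [598.1, 196.7, 6.5]
eef_rot: [0.002, 0.146, 0.989, 0.001]
ft_force: [4.7, -0.9, 7.3]
gripper_width: 57.0
grip_force: 115.6
```

{"fn": "jog_arm", "kwargs": {
  "plan": "0 0 0.001 0 1;0 0 0 0 1"
}}

```text
t: 15.8
eef_pos: [598.2, 196.6, 5.8]
eef_rot: [0.002, 0.146, 0.989, 0.001]
ft_force: [5.6, -2.3, 8.6]
gripper_width: 57.2
grip_force: 115.8
```

{"fn": "jog_arm", "kwargs": {
  "plan": "0 0 0.001 0 1;0 0 0 0 1"
}}

```text
t: 16.0
eef_pos: [598.3, 196.6, 5.0]
eef_rot: [0.003, 0.146, 0.989, 0.001]
ft_force: [4.5, -2.4, 10.6]
gripper_width: 57.3
grip_force: 115.9
```

{"fn": "jog_arm", "kwargs": {
  "plan": "0 0 0.001 0 1;0 0 0 0 1"
}}

```text
t: 16.2
eef_pos: [597.9, 196.8, 3.2]
eef_rot: [0.002, 0.146, 0.989, 0.001]
ft_force: [5.4, -1.7, 6.9]
gripper_width: 57.2
grip_force: 115.2
```

{"fn": "jog_arm", "kwargs": {
  "plan": "0 0 0.001 0 1;0 0 0 0 1"
}}

```text
t: 16.4
eef_pos: [597.9, 196.8, 3.1]
eef_rot: [0.002, 0.146, 0.989, 0.001]
ft_force: [2.5, -3.7, 10.9]
gripper_width: 57.4
grip_force: 115.9
```

```bash
python3 well.py w9
```

```text
[(323, 146, 30), (374, 146, 31), (271, 146, 30), (322, 194, 28), (273, 195, 30), (372, 196, 27), (370, 240, 26), (322, 240, 27), (274, 240, 27), (323, 282, 26), (368, 282, 28), (276, 282, 26), (366, 320, 26), (322, 320, 26), (278, 320, 26)]
t 16.45 pos [597.9 196.8   3.1] yaw 163.2 tool shift [ 5.155e+02 -3.613e+02  1.000e-01] twist -0.3 F [ 2.8 -2.1 12.1] w 57.0
```

Spread ratio now matches a level plane, and the descent has stalled against the mat, so the block is flat. Releasing and retreating.

{"fn": "jog_arm", "kwargs": {
  "plan": "0 0 -0.001 0 1;0 0 0 0 0.3;0 0 0 0 0;0 0 0 0 -0.5;0 0 0 0 -1;0 0 0 0 -1;0 0 0 0 -1;0 0 0 0 -1"
}}

```text
t: 17.25
eef_pos: [595.8, 196.6, 0.9]
eef_rot: [-0.0, 0.146, 0.989, -0.0]
ft_force: [0.1, 0.1, -0.3]
gripper_width: 84.9
grip_force: 0.0
```

{"fn": "jog_arm", "kwargs": {
  "plan": "0 0 -0.01 0 -1;0 0 -0.02 0 -1;0 0 -0.04 0 -1;0 0 -0.04 0 -1;0 0 -0.04 0 -1;-0.03 0 0 0 -1;-0.03 0 0 0 -1;0 0 0 0 -1;0 0 0 0 -1"
}}

```text
t: 18.15
eef_pos: [653.5, 179.0, 151.2]
eef_rot: [-0.0, 0.146, 0.989, -0.0]
ft_force: [0.3, 0.0, 0.0]
gripper_width: 85.5
grip_force: 0.0
```

Run:
```python
from h import *
import well
d,o=well.wells('w10')
P=np.array([onz(d,p[:2],24) for p in o]);print(len(o),P.mean(0).round(1))
m=cv2.inRange(cv2.cvtColor(d['img'],cv2.COLOR_RGB2HSV),(4,110,60),(20,255,255));k,l,st,c=cv2.connectedComponentsWithStats(m)
for i in range(1,k):
    if st[i,4]>200: print('pad',onz(d,c[i],24).round(1))
s=get_image('scene')['img'][240:380,180:420]
cv2.imwrite('pics/c10.png',np.hstack([cv2.resize(d['img'],(400,300))[:,:,::-1],cv2.resize(s,(400,300))[:,:,::-1]]))
```

```text
[(324, 61, 14), (348, 62, 14), (299, 62, 14), (324, 86, 13), (299, 86, 14), (348, 87, 14), (324, 111, 13), (300, 111, 13), (348, 112, 13), (347, 135, 14), (324, 135, 13), (300, 135, 13), (346, 158, 13), (323, 158, 14), (300, 158, 14), (388, 258, 43), (388, 286, 12), (368, 286, 19), (388, 286, 18), (388, 302, 12), (388, 303, 18), (368, 304, 18)]
t 18.2 pos [653.2 179.4 151.5] yaw 163.2 tool shift [ 573.6 -360.2  151.7] twist -0.3 F [-0.6 -0.5 -0.6] w 85.3
22 [608.6 211.7  24. ]
pad [501.8 227.   24. ]
pad [561.   36.7  24. ]
pad [716.6 220.   24. ]
```

View pics/c10.png

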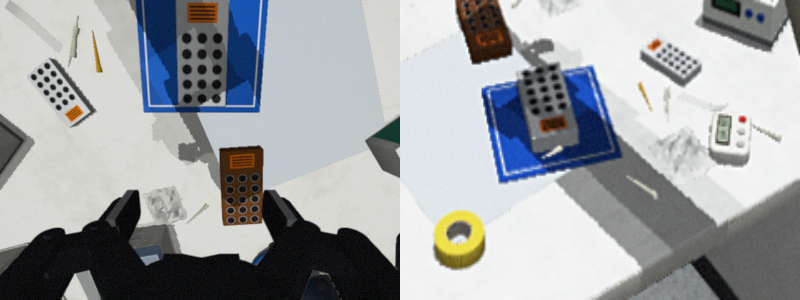

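The block is on the mat, about 10 mm off centre, wells up, and the tip lies visible just in front of the orange end. I'll check levelness once.

Run:
```python
from h import *
def W(f,y0,y1):
    d=dict(np.load(f'pics/{f}.npz'));d['T']=np.load(f'pics/{f}_T.npy');g=cv2.cvtColor(d['img'],cv2.COLOR_RGB2GRAY);o=[]
    for c in cv2.findContours(cv2.inRange(g,0,60),1,2)[0]:
        a=cv2.contourArea(c);x,y,w,h=cv2.boundingRect(c)
        if 60<a<1500 and .6<w/h<1.6 and 260<x<375 and y0<y<y1:
            M=cv2.moments(c);o.append([M['m10']/M['m00'],M['m01']/M['m00']])
    o=sorted(o,key=lambda p:p[1]);print(f,len(o));return d,np.array([sorted(o[i:i+3]) for i in range(0,15,3)])
for f in('w9','w10'):
    d,o=W(f,30 if f=='w10' else 100,175 if f=='w10' else 340)
    for pit in(16.5,17,17.5,18):
        obj=np.array([[-(i-2)*pit,(j-1)*18.,0] for i in range(5) for j in range(3)])
        ok,r,t=cv2.solvePnP(obj,o.reshape(-1,2),d['K'],d['distortion'])
        e=cv2.projectPoints(obj,r,t,d['K'],d['distortion'])[0][:,0]-o.reshape(-1,2)
        R=d['T'][:3,:3]@np.diag([1,-1,-1])@cv2.Rodrigues(r)[0];n=R[:,2];c=d['T'][:3,:3]@np.diag([1,-1,-1])@t[:,0]+d['T'][:3,3]
        print(pit,'normal',n.round(3),'rms',np.sqrt((e**2).mean()).round(2),'ctr',c.round(1))
```

```text
w9 12Traceback (most recent call last):
  File "<stdin>", line 10, in <module>
  File "<stdin>", line 8, in W
ValueError: setting an array element with a sequence. The requested array has an inhomogeneous shape after 1 dimensions. The detected shape was (5,) + inhomogeneous part.
```

Run:
```python
from h import *
d=dict(np.load('pics/w10.npz'));d['T']=np.load('pics/w10_T.npy');g=cv2.cvtColor(d['img'],cv2.COLOR_RGB2GRAY);o=[]
for c in cv2.findContours(cv2.inRange(g,0,50),1,2)[0]:
    a=cv2.contourArea(c);x,y,w,h=cv2.boundingRect(c)
    if 60<a<1500 and .6<w/h<1.6 and 260<x<360 and 30<y<175:
        M=cv2.moments(c);o.append([M['m10']/M['m00'],M['m01']/M['m00']])
o=sorted(o,key=lambda p:p[1]);print(len(o));o=np.array([sorted(o[i:i+3]) for i in range(0,15,3)])
F=d['T'][:3,:3]@np.diag([1,-1,-1])
for pit in(16.5,17,17.5,18):
    obj=np.array([[-(i-2)*pit,(j-1)*18.,0] for i in range(5) for j in range(3)])
    ok,r,t=cv2.solvePnP(obj,o.reshape(-1,2),d['K'],d['distortion'])
    e=cv2.projectPoints(obj,r,t,d['K'],d['distortion'])[0][:,0]-o.reshape(-1,2)
    print(pit,'normal',(F@cv2.Rodrigues(r)[0])[:,2].round(3),'rms',np.sqrt((e**2).mean()).round(2),'ctr',(F@t[:,0]+d['T'][:3,3]).round(1))
```

```text
15
16.5 normal [-0.104 -0.141 -0.985] rms 0.28 ctr [559.5 208.9  30.1]
17 normal [-0.011 -0.026 -1.   ] rms 0.13 ctr [558.9 209.   24. ]
17.5 normal [ 0.081 -0.033 -0.996] rms 0.31 ctr [558.4 209.2  20.7]
18 normal [ 0.169 -0.055 -0.984] rms 0.52 ctr [558.1 209.3  19.2]
```

With the best-fitting pitch, the wells plane is level (within about 0.03 rad) and at z = 24.0 mm, exactly mat plus block height. Handing in.

```bash
python3 -c "
from station import *
print(finish_job())"
```

```text
the job is handed in; nothing more can be done
None
```

The job is handed in: the block was tipped, lifted out by its raised end and lowered onto the mat. It lies flat with wells up, about 10 mm from the mat's centre, offset to clear a stray pipette tip. The arm was clear of everything, and the hand-in returned no verdict.

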